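# Set the cheese cutter's length stop and bring the block up to it

## Task

Get the cheese-block cutter ready for 50 mm pieces: with closed fingers push the sliding length stop along its notched rail until it clicks into the second notch counted from the cutting wire, then push the long block of cheese along the bed, by its end away from the wire, until its leading end lies squarely against the stop, gently enough that the stop stays in its notch. Only push, never grip or lift anything; leave the wire arm raised and everything else on the table where it is.

Things in the scene. Friction and masses are not known exactly. Their poses are not given: they have to be found in the camera images.
- cutter: The fixed cheese-block cutter: white plastic bed 230 mm (x) by 420 mm (y), its top 30 mm above the table. Origin on the table below the cutting wire's groove. Its y axis runs along the bed from the infeed end (-y, block of cheese) to the outfeed end (+y, length stop); z up; x away from the robot at zero yaw. The bed spans x -95 to +135 and y -225 to +195 mm about the origin.
- wire_groove (a point): Point on the bed's top, in the groove that crosses the bed where the wire cuts (y = 0 of the cutter); axes as the cutter's. On the infeed side (-y) a steel fence 26 mm high runs along the rear of the bed, its face at x = +60 mm. On the outfeed side short scribed lines near the bed's front edge mark 25, 50, 75, 100 and 125 mm from it.
- rail_top (a point): Middle of the top of the steel rail that carries the length stop, 58 mm above the table; the rail is 18 mm wide and runs along y, 81 mm either side of this point, at the rear of the outfeed side. Across its top are five V-notches, 11 mm wide and 25 mm apart, for pieces of 25, 50, 75, 100 and 125 mm counted from the wire.
- stop_face (a point): Middle of the length stop's face that looks towards the wire (-y), 58 mm above the table; axes as the cutter's. The stop is an upright steel plate 96 mm (x) by 8 mm (y) by 50 mm tall (33 to 83 mm above the table), centred here in x; its rear (+x) end is fixed to a carriage on the rail, 40 mm long, with a plunger on top (to 105 mm). The plate's other face, 8 mm further +y, is the one to push.
- stop (a joint): Travel of the stop along its rail towards the wire (m): 0 in the 125 mm notch, 0.025 in the 100, 0.050 in the 75, 0.075 in the 50 (second from the wire), 0.100 in the 25 mm notch; range -0.006 to 0.108. Its face is 0.125 minus this from the wire groove. Starts in or between notches. Slides with about 2 N, snaps into a notch from about 5 mm off, needs about 13 N to leave it either way.
- detent (a joint): Drop of the stop's spring plunger, in m: 0 while its ball rides on the flat top of the rail, about 0.004 when it has dropped fully into a notch.
- cheese_mid (a point): Centre of the long block of cheese, a plain yellow block 70 mm (x) by 120 mm (y) by 60 mm tall, about 0.5 kg, lying loose on the infeed side of the bed near the fence; 30 mm above the bed, 60 mm above the table. Its y axis points to its leading end, towards the wire and the stop, within a few degrees of the cutter's y. It slides on the bed with 2 to 5 N.
- cheese_lead (a point): Middle of the leading end face (+y) of the block, 60 mm along y from its centre; this end must lie against the stop's face.
- wire_arm (a joint): Hinged bow with the cutting wire, at the rear edge of the bed in the wire plane. In rad: 0 = raised and leaning back, as it stands now; grows as it is lowered over the bed. Raised, it reaches about 0.28 m above the table, 118 mm behind the groove's middle at its hinge and up to 300 mm behind it higher up.
- tray: Small aluminium tray, 170 by 160 by 20 mm, on the table beyond the outfeed end; origin under its centre. Leave alone.
- portion: A cut piece of cheese, 70 by 50 by 60 mm tall, in the tray; origin under its centre. Leave alone.
- bottle: Squeeze bottle, 62 mm across, 200 mm tall, on the robot's side of the cutter; origin under its centre. Leave alone.
- shaker: Metal shaker with a side handle, 72 mm across, 112 mm tall, on the robot's side of the cutter; origin under its centre. Leave alone.
- scraper: Bench scraper lying flat, 115 by 130 mm, 24 mm high at its black handle, behind the tray; origin under its middle. Leave alone.
- turner: Griddle turner, 300 mm long, lying on the table past the infeed end, black handle towards the robot; origin under its middle. Leave alone.
There are look-alikes about, which are no part of the job. What is shaped like the part that bears cheese_mid but green, red or turquoise is not meant.

How it is judged:
By the outcome, as a careful person would: the job done as asked, in the order asked, and still so for the second after the job is handed in, with the robot touching nothing.
It also fails if it takes over 64 s, if anything falls off the work surface, if the arm or the gripper's body presses on something with over 40 N, if the wrist force passes 120 N, or if a joint passes its speed limit or range.

## Robot

A 7-joint arm with a two-finger parallel gripper is mounted at the origin on the work surface. World frame = base frame: x ahead of the robot, y to its left, z up, the work surface at z = 0. Lengths are in m, angles in rad, forces in N, time in s.
With the tool pointing down it reaches from about 0.4 to 0.875 m from the base axis. Payload 6.5 kg.
Tool frame: the origin (TCP) lies midway between the tips of the shut fingers; the grasp point (between the pads) lies env.grip_depth behind it (env.grip_depth is the distance from the TCP to the grasp point, in m); z points along the fingers, y is the line along which they close (so a half turn about z gives the same grasp; the last joint's range is limited). The gripper opens to 88 mm and grips with 3 to 60 N. Pads are 18 mm wide; open, the fingers measure 123 mm over their backs; the gripper's body (75 mm by 187 mm) begins 45 mm behind the grasp point.
Start: joints at [1.227, 0.536, -0.004, 1.538, 0.003, 1.067, -0.071], TCP at [0.178, -0.625, 0.239] pointing down, gripper open.
Joint ranges: [-2.7, 2.7], [-0.37, 2.16], [-1.27, 1.26], [0.24, 2.4], [-1.31, 4.45], [0.19, 1.91], [-2.76, 2.76]. Speed limits (rad/s): [2.39, 2.39, 3.14, 3.14, 3.14, 3.14, 3.14].

## Interface

Orientations are given as a 3x3 rotation matrix whose columns are the frame's x, y, z axes.
In Python, from cell import env, optics, close_job, status gives the robot as it stands. Calls block until the motion is done:
- env.move_to(position, orientation): joint-space move of the TCP to a pose.
- env.move_l(position, rotation=None, velocity=0.15, stop_force=None): straight line of the TCP; rotation=None keeps the orientation; velocity is the mean speed in m/s. With stop_force (N) it stops when the force on the tool has changed by that much, and returns True; else False.
- env.move_j(angles): joint-space move.
- env.set_gripper(opening, squeeze=None): opening from 0.0 (shut) to 1.0 (fully open); squeeze is the grip in N (None keeps the last); returns when the fingers have stopped.
- env.hold(seconds).
- env.solve_ik(position, orientation): joint angles nearest the present ones, or None.
- optics.get_image(name): name is "side" or "top" or "wrist"; returns a dict with "img" (480x640x3 uint8, blue, green, red), "fx", "fy", "cx", "cy" (pixels), "R" (3x3) and "t" (3): a world point X has camera coordinates R X + t; the wrist camera has in their place "T_tool_cam" (4x4, takes a point from camera to tool coordinates, whose origin is the TCP and whose axes are the flange's). Camera axes: x right, y down, z forward; pixel columns grow to the right and rows downward; lengths in m; the calibration is good to about 2 mm. The wrist camera is an equidistant fisheye: a pixel r from the principal point sees the ray r / f radians off the axis. A picture is of the moment at which its call begins: read the wrist's pose just before it. There is no depth.
A pose or a line that the arm cannot do raises env.MotionError and nothing moves.
- close_job(): hands the job in; it is judged then, once.
Readings, each from a call of its own:
- status.read_time_s(): time.
- status.read_qpos(): joint angles.
- status.read_joint_vel(): joint speeds.
- status.read_tau(): joint torques, N m.
- status.read_position(): TCP position.
- status.read_orientation(): TCP orientation.
- status.read_wrist_force(): force on the tool from outside, world axes, zero at the start.
- status.read_torque(): the same for the moment, N m.
- status.read_gripper_width(): opening from 0.0 (shut) to 1.0 (fully open).
- status.read_gripper_force(): force on a finger pad.
Only numpy, scipy, OpenCV 4.12 (cv2) and the standard library are available. Lean on these libraries where they do the work, as an engineer would, in place of code of your own. Each camera call takes 0.05 s, during which the arm holds its last target. There are 200 camera calls.

## Working session

There is one attempt and no reset: what is moved stays moved. The work goes in short steps, each a Python script; the robot and the scene stay as the last script left them, time stands still between calls to the robot, and variables do not carry over. Pictures are saved under pics/ and viewed, at most 10 in all, crops included, and the job is handed in when it is done.

```bash
mkdir -p pics; ls; python3 - <<'E'
from cell import env, optics, status
import cv2, numpy as np
for n in("side","top"):
    d=optics.get_image(n); cv2.imwrite(f"pics/{n}0.png",d["img"])
    print(n,d["fx"],d["fy"],d["cx"],d["cy"],d["R"].round(4).tolist(),d["t"].round(4).tolist())
print(status.read_time_s(), status.read_position(), status.read_orientation(), env.grip_depth)
E
```

```text
pics
side 514.7821536969979 514.7821536969979 306.64325683778316 235.96076784989313 [[-0.827, -0.562, 0.0137], [-0.3342, 0.4719, -0.8158], [0.4521, -0.6793, -0.5781]] [0.4036, 0.1964, 1.1288]
top 607.4039901452065 607.4039901452065 319.6286716133998 241.61649992086237 [[0.0122, -0.9999, 0.0045], [-0.9933, -0.0127, -0.115], [0.115, -0.003, -0.9934]] [0.0358, 0.486, 1.4279]
0.1 [ 0.17810315 -0.62455649  0.23794746] [[ 9.61642139e-01  2.74306605e-01 -5.32328404e-04]
 [ 2.74307096e-01 -9.61641069e-01  1.43950632e-03]
 [-1.17042764e-04 -1.53031140e-03 -9.99998822e-01]] 0.0187
```

View pics/top0.png

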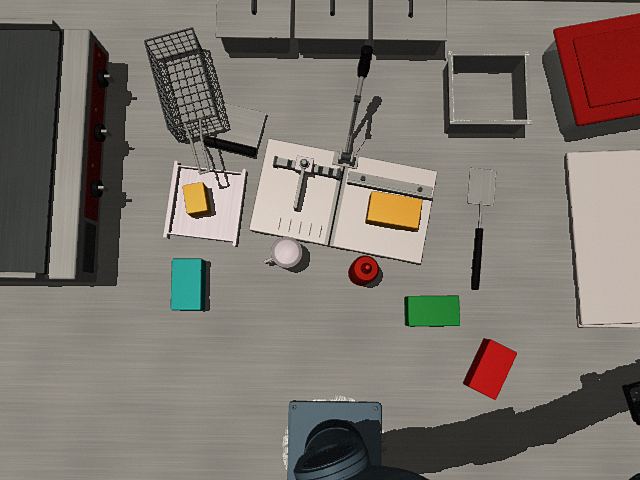

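View pics/side0.png

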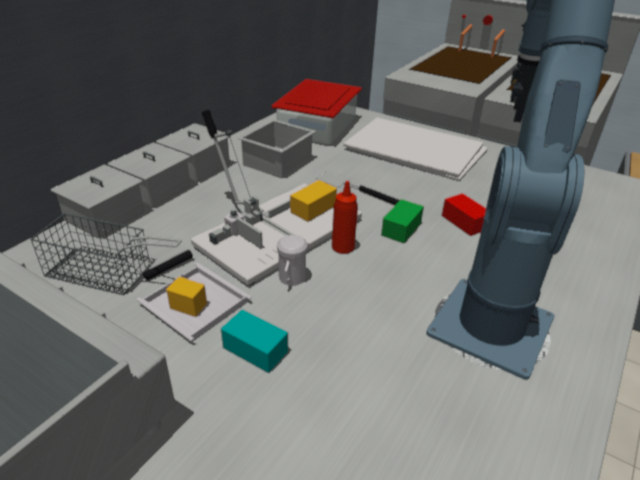

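The top view shows the bed with corners near (268,138), (437,172), (421,263) and (250,232). The groove runs (347,160) to (331,245), the stop plate is at about (300,190), and the long cheese is at (394,210). The bottle (363,270) and shaker (287,252) stand in front of the bed. Next I'll measure from these views.

```bash
cat > h.py <<'E'
import cv2, numpy as np
from cell import env, optics, status
def ray(d,uv):
    uv=np.atleast_2d(uv).astype(float)
    v=np.c_[(uv[:,0]-d["cx"])/d["fx"],(uv[:,1]-d["cy"])/d["fy"],np.ones(len(uv))]@d["R"]
    return -d["R"].T@d["t"], v/np.linalg.norm(v,axis=1)[:,None]
def plane(d,uv,z):
    o,v=ray(d,uv); return o+v*((z-o[2])/v[:,2])[:,None]
def proj(d,X):
    c=np.atleast_2d(X)@d["R"].T+d["t"]; return np.c_[c[:,0]/c[:,2]*d["fx"]+d["cx"],c[:,1]/c[:,2]*d["fy"]+d["cy"]]
def tri(a,b):  # closest point of two rays (o,v)
    (o1,v1),(o2,v2)=a,b
    A=np.c_[v1,-v2]; s=np.linalg.lstsq(A,o2-o1,rcond=None)[0]
    p,q=o1+s[0]*v1,o2+s[1]*v2; return (p+q)/2,np.linalg.norm(p-q)
def big(mask,near=None):
    cs,_=cv2.findContours(mask.astype(np.uint8),cv2.RETR_EXTERNAL,cv2.CHAIN_APPROX_NONE)
    if near is not None: cs=[c for c in cs if cv2.pointPolygonTest(c,near,False)>=0]
    return max(cs,key=cv2.contourArea)
def yellow(img):
    h=cv2.cvtColor(img,cv2.COLOR_BGR2HSV); return cv2.inRange(h,(15,120,60),(32,255,255))
E
python3 - <<'E'
from h import *
T=optics.get_image("top"); S=optics.get_image("side"); img=T["img"]
# bed via white mask + convex hull -> rectangle on z=.03
h=cv2.cvtColor(img,cv2.COLOR_BGR2HSV)
m=((h[...,2]>185)&(h[...,1]<40)).astype(np.uint8); m[:, :249]=0; m[:,440:]=0; m[:130]=0; m[265:]=0
m=cv2.morphologyEx(m,cv2.MORPH_OPEN,np.ones((2,2)))
pts=np.argwhere(m)[:,::-1]
P=plane(T,pts,.03)[:,:2].astype(np.float32)
hull=cv2.convexHull(P); r=cv2.minAreaRect(hull); print("bed",r,cv2.boxPoints(r).round(4).tolist())
for b in ((394,210),):
    c=big(yellow(img),b); q=plane(T,c[:,0],.09)[:,:2].astype(np.float32)
    print("cheese top",cv2.minAreaRect(q),cv2.boxPoints(cv2.minAreaRect(q)).round(4).tolist())
crop=cv2.resize(img[130:290,240:450],None,fx=3.7,fy=3.7,interpolation=cv2.INTER_CUBIC); cv2.imwrite("pics/crop1.png",crop)
for n,(hsv0,hsv1,near,z) in dict(bottle=((0,150,40),(5,255,255),(364,270),.2)).items():
    c=big(cv2.inRange(h,hsv0,hsv1),near); M=cv2.moments(c); print(n,plane(T,[M['m10']/M['m00'],M['m01']/M['m00']],.1))
print("shaker",plane(T,[287,250],.1))
E
```

```text
bed ((0.5535836815834045, -0.010502412915229797), (0.4169140160083771, 0.2911028563976288), 79.46183776855469) [[0.3723999857902527, -0.18880000710487366], [0.6585999727249146, -0.24210000038146973], [0.7347999811172485, 0.16779999434947968], [0.44859999418258667, 0.22110000252723694]]
cheese top ((0.5554240345954895, -0.12865333259105682), (0.12139683216810226, 0.07075222581624985), 80.89694213867188) [[0.5109000205993652, -0.18299999833106995], [0.5807999968528748, -0.19419999420642853], [0.6000000238418579, -0.07429999858140945], [0.5300999879837036, -0.06310000270605087]]
bottle [[ 0.41328833 -0.05726167  0.1       ]]
shaker [[0.45699872 0.11597482 0.1       ]]
```

View pics/crop1.png

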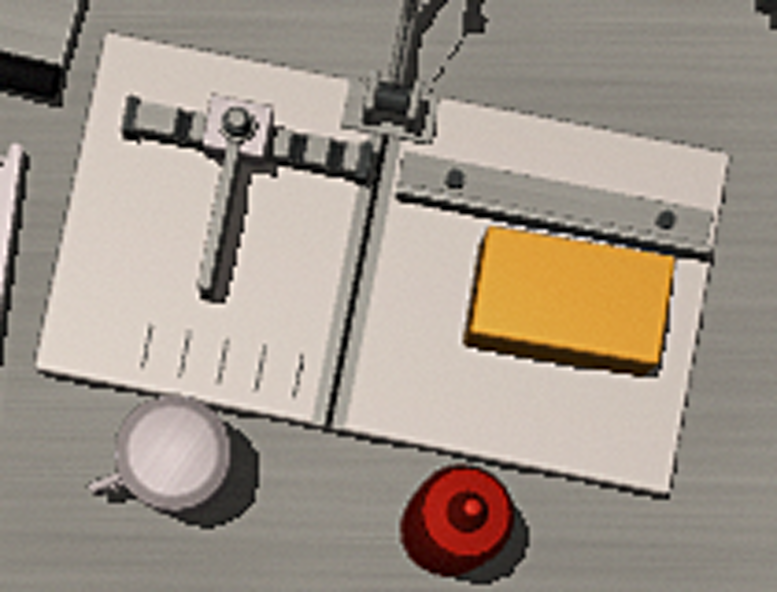

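The crop shows the stop carriage at (240,125), with the plate running forward to (212,290). The scribed lines are at x≈147 to 300, the groove runs (388,140) to (332,425), and the cheese top corners are about (487,228), (675,257), (660,362) and (470,340). Now I'll build the cutter frame from the corners and move the wrist camera above the outfeed.

```bash
cat >> h.py <<'E'
def Rd(yaw):  # tool down, tool x axis at yaw
    c,s=np.cos(yaw),np.sin(yaw); return np.array([[c,s,0],[s,-c,0],[0,0,-1.]])
E
python3 - <<'E'
from h import *
T=optics.get_image("top")
k=lambda a:(np.array(a,float)+.5)/3.7-.5+[240,130]
C=plane(T,k([(105,33),(730,155),(672,494),(37,373)]),.03)[:,:2]
print("corners",C.round(4).tolist(),[round(float(np.linalg.norm(C[i]-C[i-1])),4) for i in range(4)])
ey=(C[0]-C[1]+C[3]-C[2]); yaw=np.arctan2(-ey[0],ey[1]); R=np.array([[np.cos(yaw),-np.sin(yaw)],[np.sin(yaw),np.cos(yaw)]])
O=C.mean(0)-R@[.02,-.015]
print("yaw",yaw,"O",O)
np.savez("cut.npz",O=O,yaw=yaw)
loc=lambda uv,z:((plane(T,k(uv),z)[:,:2]-O)@R).round(4).tolist()
print("groove",loc([(388,140),(332,425)],.03))
print("scribes",loc([(147,348),(184,355),(222,362),(260,368),(299,376)],.03))
print("plate top front end",loc([(199,285),(212,290),(228,143),(242,145)],.083))
print("plunger",loc([(237,122)],.105)); print("rail darks",loc([(130,118),(185,126),(285,145),(325,152),(365,160)],.058))
print("cheese",loc([(487,228),(675,257),(660,362),(470,340)],.09))
for z in(.33,.38,.42):
  for y in(0,.3):
    p=O+R@[-.02,.06]
    for dy in (0,np.pi/2,-np.pi/2,np.pi): print(z,dy,env.solve_ik([*p,z],Rd(yaw+dy)) is not None,end=' ')
  print()
d=optics.get_image("wrist");print(d["fx"],d["cx"],d["cy"],d["T_tool_cam"].round(3).tolist())
E
```

```text
corners [[0.7368, 0.1709], [0.6602, -0.2409], [0.4366, -0.2012], [0.51, 0.2099]] [0.2301, 0.4188, 0.227, 0.4177]
yaw -0.1803729045798317 O [0.56892307 0.00303177]
groove [[0.1002, -0.0014], [-0.0916, -0.001]]
scribes [[-0.0653, 0.1263], [-0.0652, 0.1019], [-0.065, 0.0768], [-0.0641, 0.0518], [-0.0644, 0.026]]
plate top front end [[-0.0269, 0.0975], [-0.0284, 0.0889], [0.0658, 0.0974], [0.0662, 0.0885]]
plunger [[0.0749, 0.0929]]
rail darks [[0.0755, 0.1643], [0.0772, 0.1285], [0.0773, 0.063], [0.0778, 0.0368], [0.0776, 0.0106]]
cheese [[0.0421, -0.0728], [0.0466, -0.1916], [-0.0205, -0.1939], [-0.0296, -0.0753]]
0.33 0 True 0.33 1.5707963267948966 True 0.33 -1.5707963267948966 True 0.33 3.141592653589793 True 0.33 0 True 0.33 1.5707963267948966 True 0.33 -1.5707963267948966 True 0.33 3.141592653589793 True 
0.38 0 True 0.38 1.5707963267948966 True 0.38 -1.5707963267948966 True 0.38 3.141592653589793 True 0.38 0 True 0.38 1.5707963267948966 True 0.38 -1.5707963267948966 True 0.38 3.141592653589793 True 
0.42 0 True 0.42 1.5707963267948966 True 0.42 -1.5707963267948966 True 0.42 3.141592653589793 True 0.42 0 True 0.42 1.5707963267948966 True 0.42 -1.5707963267948966 True 0.42 3.141592653589793 True 
371.64829954431775 317.03694521125084 239.64856361451035 [[-0.0, -0.959, -0.282, 0.073], [1.0, -0.0, 0.0, 0.001], [-0.0, -0.282, 0.959, -0.147], [0.0, 0.0, 0.0, 1.0]]
```

```bash
cat >> h.py <<'E'
try:
    _z=np.load("cut.npz"); O=_z["O"]; yaw=float(_z["yaw"])
    RC=np.array([[np.cos(yaw),-np.sin(yaw)],[np.sin(yaw),np.cos(yaw)]])
except OSError: pass
W=lambda x,y,z: np.r_[O+RC@[x,y],z]      # cutter -> world
L=lambda p: np.c_[(np.atleast_2d(p)[:,:2]-O)@RC,np.atleast_2d(p)[:,2]]
def wrist():
    p,R=np.array(status.read_position()),np.array(status.read_orientation()); d=dict(optics.get_image("wrist"))
    M=np.eye(4); M[:3,:3]=R; M[:3,3]=p; d["M"]=M@d["T_tool_cam"]; return d
def wray(d,uv):
    uv=np.atleast_2d(uv).astype(float); a=np.c_[(uv[:,0]-d["cx"])/d["fx"],(uv[:,1]-d["cy"])/d["fy"]]
    th=np.linalg.norm(a,axis=1)[:,None]; v=np.c_[a/np.maximum(th,1e-9)*np.sin(th),np.cos(th)]
    return d["M"][:3,3], v@d["M"][:3,:3].T
def wplane(d,uv,z):
    o,v=wray(d,uv); return o+v*((z-o[2])/v[:,2])[:,None]
E
python3 - <<'E'
from h import *
for s in(1,-1): print(s,np.round(env.solve_ik(W(.0,.15,.33),Rd(yaw+s*np.pi/2)),2))
s=-1
env.set_gripper(0.0)
env.move_to(W(0,.15,.33),Rd(yaw+s*np.pi/2))
print(status.read_time_s(),status.read_position(),np.round(status.read_qpos(),2))
d=wrist(); cv2.imwrite("pics/w1.png",d["img"]); np.save("w1.npy",d["M"])
print(status.read_gripper_width())
E
```

```text
1 [ 0.3   0.56 -0.93  1.49  0.45  1.32 -0.85]
-1 [ 0.37  0.62 -1.07  1.49  0.54  1.36  2.22]
4.7 [0.59609907 0.14972921 0.32975103] [ 0.37  0.62 -1.07  1.49  0.54  1.36  2.22]
0.006513705541789378
```

View pics/w1.png

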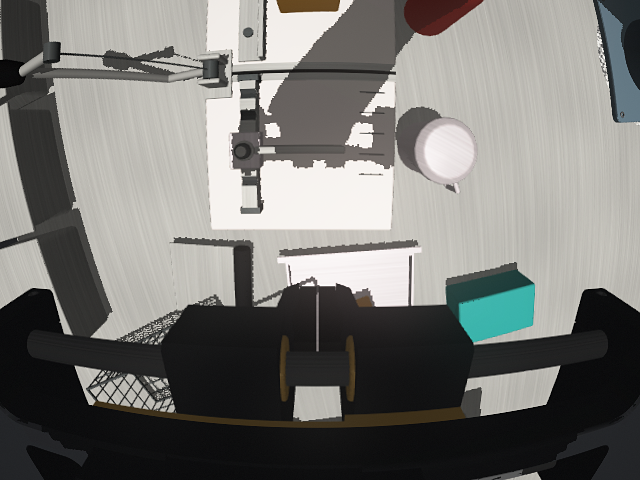

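The wrist view shows the groove along row 72 (columns 232–395) and the scribes near column 371 at rows 92–174. The plate edge is at row ~149, between the third and fourth scribes, and the plunger is at (242,151). Now I'll check this view against the frame.

```bash
python3 - <<'E'
from h import *
d=wrist()
f=lambda uv,z:L(wplane(d,uv,z)).round(4).tolist()
print("groove",f([(236,72),(392,73)],.03)); print("scribes",f([(372,92),(371,113),(370,133),(371,154),(371,174)],.03))
print("plate",f([(262,148),(340,148)],.083),"plunger",f([(242,151)],.105))
print("bed corners",f([(212,230),(391,229)],.03))
T=optics.get_image("top"); o,v=ray(T,(np.array([237,122])+.5)/3.7-.5+[240,130]); o2,v2=wray(d,(242,151)); p,e=tri((o,v[0]),(o2,v2[0])); print("plunger tri",L(p),e)
cv2.imwrite("pics/w1c.png",cv2.resize(d["img"][60:210,200:400],None,fx=4,fy=4,interpolation=cv2.INTER_CUBIC))
E
```

```text
groove [[0.0979, -0.0022, 0.03], [-0.0884, -0.0002, 0.03]]
scribes [[-0.0641, 0.0245, 0.03], [-0.063, 0.0502, 0.03], [-0.0621, 0.0744, 0.03], [-0.0636, 0.0998, 0.03], [-0.0641, 0.1242, 0.03]]
plate [[0.0593, 0.0904, 0.083], [-0.0229, 0.0911, 0.083]] plunger [[0.0765, 0.092, 0.105]]
bed corners [[0.1353, 0.1937, 0.03], [-0.0917, 0.193, 0.03]]
plunger tri [[0.07936367 0.09340013 0.08853689]] 0.001676705103495112
```

View pics/w1c.png

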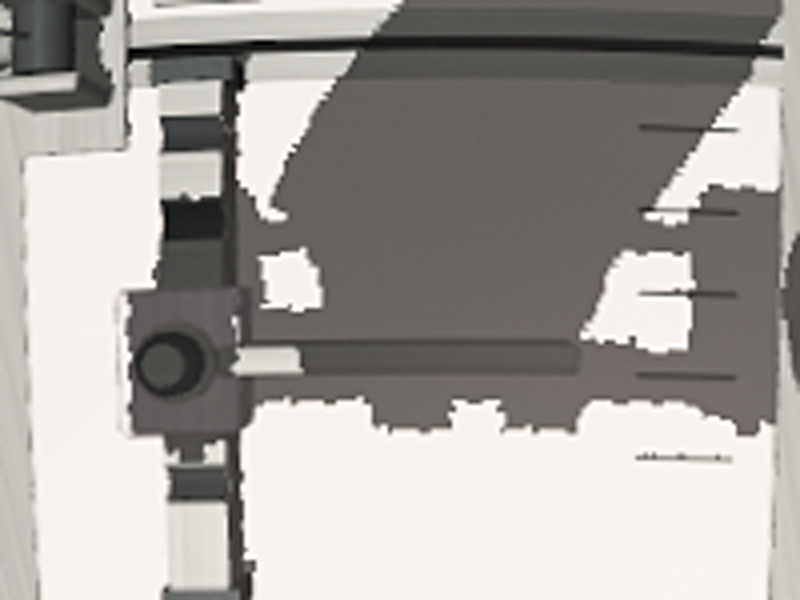

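The plate's wire-side face is at y≈0.088 and its push face at ≈0.096, so the joint is at about 0.037, between the 100 and 75 notches. Next I'll descend behind the plate and push, reading the force.

```bash
python3 - <<'E'
from h import *
x,z=.015,.060
ey=np.r_[RC[:,1],0]
env.move_l(W(x,.14,.16),velocity=.15); env.move_l(W(x,.14,z),velocity=.1)
f0=np.array(status.read_wrist_force()); print(status.read_time_s(),f0.round(2))
def rep(): 
    p=L(status.read_position())[0]; f=(np.array(status.read_wrist_force())-f0)@ey; print(p.round(4),round(float(f),2),round(status.read_time_s(),1))
print(env.move_l(W(x,.098,z),velocity=.02,stop_force=1.5)); rep()
for y in np.arange(.104,.083,-.002):
    if y<L(status.read_position())[0,1]-.001: env.move_l(W(x,y,z),velocity=.02); rep()
E
```

```text
7.2917 [-0.08 -0.06 -0.69]
True
[0.0148 0.1069 0.0595] 0.02 8.8
[0.0145 0.1042 0.0598] 2.04 9.1
[0.0147 0.1018 0.0599] 1.47 9.3
[0.0154 0.0991 0.06  ] 0.31 9.6
[0.0154 0.0971 0.06  ] 0.3 9.8
[0.0151 0.0956 0.06  ] 0.44 10.1
[0.015  0.0938 0.06  ] -0.8 10.3
[0.0149 0.0932 0.0601] 5.07 10.6
[0.0149 0.0928 0.0602] 8.48 10.8
[0.0149 0.0922 0.0603] 11.44 11.1
[0.0149 0.0902 0.0603] 10.85 11.3
[0.0148 0.0861 0.0602] 4.71 11.6
```

It left the 75 notch at about 11 N. Continuing to the 50 notch, watching for the snap.

```bash
python3 - <<'E'
from h import *
x,z=.015,.060; ey=np.r_[RC[:,1],0]
def rep(): 
    p=L(status.read_position())[0]; f=np.array(status.read_wrist_force())@ey+.07; print(p.round(4),round(float(f),2),round(status.read_time_s(),1)); return f
for y in [.083,.081,.079,.077,.075,.074,.073,.072,.071,.070]:
    env.move_l(W(x,y,z),velocity=.02)
    if rep()>6 : print("stiff"); break
E
```

```text
[0.0149 0.0836 0.0601] 4.05 11.8
[0.0149 0.0804 0.0601] 1.73 12.1
[0.0151 0.0782 0.0599] 1.21 12.3
[0.0151 0.0762 0.0599] 0.21 12.6
[0.0151 0.074  0.0598] 0.52 12.8
[0.0151 0.0735 0.0599] -0.44 13.1
[0.015  0.0728 0.06  ] 0.71 13.3
[0.015  0.0719 0.06  ] 0.01 13.6
[0.015  0.0709 0.06  ] 0.02 13.8
[0.015  0.0699 0.06  ] -0.55 14.1
```

```bash
python3 - <<'E'
from h import *
x,z=.015,.060; ey=np.r_[RC[:,1],0]
for y in (.069,.068,.067,.066):
    env.move_l(W(x,y,z),velocity=.02); f=np.array(status.read_wrist_force())@ey+.07; print(L(status.read_position())[0].round(4),round(float(f),2))
    if f>3.5: break
env.move_l(W(x,.12,z),velocity=.1); env.move_l(W(x,.12,.2),velocity=.15)
env.move_l(W(0,.12,.30),velocity=.2)
d=wrist(); cv2.imwrite("pics/w2c.png",cv2.resize(d["img"][20:170,190:400],None,fx=3.8,fy=3.8,interpolation=cv2.INTER_CUBIC)); np.save("M2.npy",d["M"])
print(status.read_time_s())
E
```

```text
[0.015  0.0689 0.06  ] 0.19
[0.015  0.0684 0.0601] 2.04
[0.0149 0.0682 0.0601] 4.93
17.3
```

View pics/w2c.png

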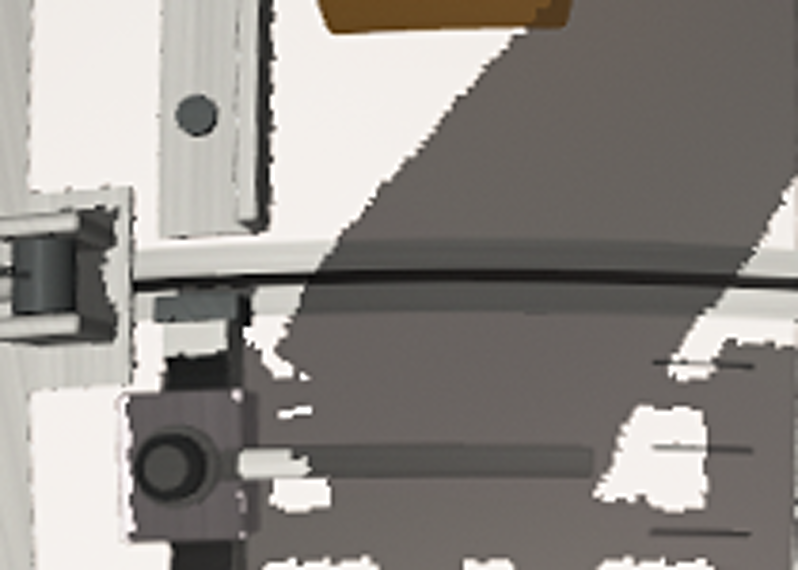

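The stop now lines up with the second scribe (row ~449), and the plate resisted 5 N at the expected place, so it is seated in the 50 notch. Now I'll go to the cheese's far end and push in steps.

```bash
python3 - <<'E'
from h import *
x,z=.011,.056; ey=np.r_[RC[:,1],0]
env.move_l(W(x,-.225,.30),velocity=.2); env.move_l(W(x,-.225,.15),velocity=.15); env.move_l(W(x,-.225,z),velocity=.08)
f0=np.array(status.read_wrist_force())
def rep(): print(L(status.read_position())[0].round(4),((np.array(status.read_wrist_force())-f0)@ey).round(2),round(status.read_time_s(),1))
rep(); print(env.move_l(W(x,-.195,z),velocity=.02,stop_force=1.5)); rep()
for y in (-.18,-.15,-.12,-.10,-.09):
    print(env.move_l(W(x,y,z),velocity=.03,stop_force=9)); rep()
E
```

```text
[ 0.0114 -0.225   0.0565] 0.0 21.6
True
[ 0.0106 -0.2047  0.0557] 0.87 22.6
False
[ 0.0113 -0.1794  0.0562] -0.32 23.6
False
[ 0.011  -0.1498  0.0561] -3.17 24.8
False
[ 0.0111 -0.1203  0.056 ] -5.0 25.9
False
[ 0.011  -0.0997  0.056 ] -2.74 26.7
False
[ 0.0108 -0.0893  0.0559] -1.0 27.2
```

```bash
python3 - <<'E'
from h import *
x,z=.011,.056; ey=np.r_[RC[:,1],0]
for y in np.arange(-.087,-.072,.001):
    env.move_l(W(x,y,z),velocity=.015); f=float(np.array(status.read_wrist_force())@ey); print(L(status.read_position())[0,1].round(4),round(f,2),end=' | ')
    if f<-6.5: break
d=wrist(); cv2.imwrite("pics/w3.png",d["img"]); 
T=optics.get_image("top"); cv2.imwrite("pics/t3.png",cv2.resize(T["img"][130:290,240:450],None,fx=3.7,fy=3.7,interpolation=cv2.INTER_CUBIC))
print(status.read_time_s())
E
```

```text
-0.0873 -3.77 | -0.0862 -3.33 | -0.0847 -3.27 | -0.0836 -2.33 | -0.0826 -1.8 | -0.0817 -1.37 | -0.0808 -2.33 | -0.0808 -5.03 | -0.0807 -7.34 | 29.675
```

View pics/t3.png

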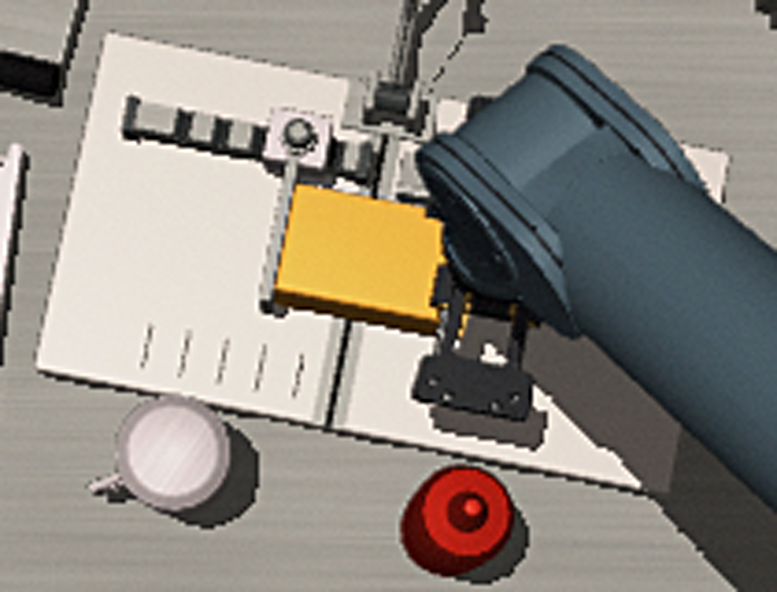

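The cheese's leading end is against the plate (crop (290,240)), and the stop hasn't moved. One small extra squeeze to square it, then I'll retreat and measure.

```bash
python3 - <<'E'
from h import *
x,z=.011,.056; ey=np.r_[RC[:,1],0]
env.move_l(W(x,-.0775,z),velocity=.01); print(L(status.read_position())[0].round(4),np.array(status.read_wrist_force())@ey)
env.hold(.3)
env.move_l(W(x,-.12,z),velocity=.06); env.move_l(W(x,-.13,.3),velocity=.15)
env.move_to(W(-.05,-.30,.32),status.read_orientation())
T=optics.get_image("top"); c=big(yellow(T["img"]),(350,200)); 
q=L(plane(T,c[:,0],.09))[:,:2].astype(np.float32); r=cv2.minAreaRect(q); print("cheese",r,cv2.boxPoints(r).round(4).tolist())
cv2.imwrite("pics/t4.png",cv2.resize(T["img"][140:240,260:400],None,fx=5.5,fy=5.5,interpolation=cv2.INTER_CUBIC)); print(status.read_time_s())
E
```

```text
[ 0.0109 -0.0807  0.056 ] -11.495445663492703
cheese ((0.010791532695293427, -0.008601784706115723), (0.07353910803794861, 0.11950518935918808), 0.00530187226831913) [[-0.026000000536441803, 0.051100000739097595], [-0.026000000536441803, -0.06840000301599503], [0.047600001096725464, -0.06840000301599503], [0.047600001096725464, 0.05119999870657921]]
37.1333
```

View pics/t4.png

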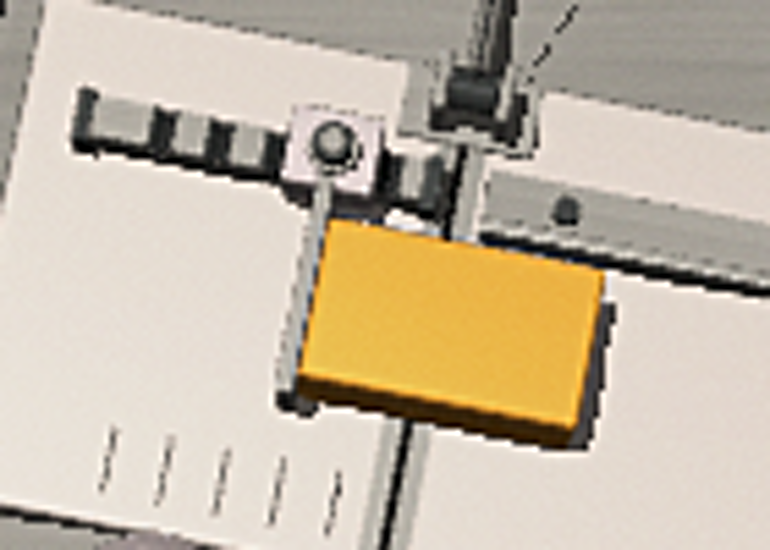

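The cheese is square to the bed (0.0° in the cutter frame). Its leading end is at y≈0.051 and lies flush on the plate, which is still in the 50 mm notch.

```bash
python3 -c "
from cell import close_job; print(close_job())"
```

```text
the job is handed in; nothing more can be done
None
```

The job is handed in: the stop is in the 50 mm notch, the cheese lies squarely against it, the wire arm was left raised, and the last robot move was at about 37 s of the 64 s allowed.

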